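# Refit the push-button cap of a toothpick dispenser by feel

### The arm

A 6-joint arm with a two-finger parallel gripper is mounted at the origin on the work surface. World frame = base frame: x ahead of the robot, y to its left, z up, the work surface at z = 0. Lengths are in m, angles in rad, forces in N, time in s.
With the tool pointing down it reaches from about 0.35 to 0.85 m from the base axis. Payload 8.1 kg.
Tool frame: the origin (TCP) lies on the centre line of the jaws, within the pads' length; the fingertips stand 17 mm ahead of it and the grasp point (between the pads) lies 2 mm behind it; x points along the fingers, z is the direction in which the jaws open and shut, and the axes are right-handed (so a half turn about x gives the same grasp; the last joint's range is limited). The gripper opens to 93 mm and grips with 3 to 60 N. Pads are 15 mm wide; open, the fingers measure 128 mm over their backs; the gripper's body (75 mm by 188 mm) begins 65 mm behind the grasp point.
Start: joints at [1.046, 0.13, 1.488, -0, 1.523, -0.085], TCP at [0.255, 0.543, 0.236] pointing down, gripper open.
Joint ranges: [-2.96, 2.96], [-0.89, 2.26], [0.02, 2.5], [-1.34, 4.48], [0, 2.73], [-2.66, 2.66]. Speed limits (rad/s): [2.39, 2.39, 2.79, 3.14, 3.14, 3.14].

### API

Orientations are given as a rotation vector (axis times angle).
In Python, from plant import telemetry, optics, workorder gives the robot as it stands.
- The arm moves only by the shell command python3 -m inch 'ROWS' [FORCE]. ROWS is JSON, a list that holds one entry, the list of rows, each a list of 7 numbers: the shift along the tool's x, y, z in m, then the turn, a rotation vector about the tool's x, y, z in rad, then the opening, from 0 (shut) to 1 (fully open). In form: [[[tx, ty, tz, ax, ay, az, grip], ...]]. A call has 1 to 20 rows; each row shifts and turns the pose as measured when the row begins, along the tool's axes as they then stand; what a row does not reach is not made up. A row lasts 1/10 s, in which the tool goes at most 50 mm and 8.59 degrees, less where a joint would pass 70% of its speed; a pose out of reach is approached as far as the arm can. A call is refused whole if a number of a shift passes 0.05 or a number of a turn 0.15, either way. A call with a gripper value outside its range is refused whole. The fingers move at their own pace and stop on an object; FORCE is the grip in N (left out, the last holds). Time passes only in rows, so rows that do not move let the fingers close. It gives the time, the measured TCP pose, the force and the opening at its end, in the units of the state.
- telemetry.read_state(): the state, without advancing time (a new reading comes with each control period).
- optics.read_camera(name): name is "side" or "top" or "wrist"; returns a dict with "frame" (400x640x3 uint8, blue, green, red), "fx", "fy", "cx", "cy" (pixels), "D" ([k1, k2, p1, p2, k3] as OpenCV has them; the pictures are not rectified), "rvec" (rotation vector, rad) and "tvec" (3), from world to camera coordinates, as OpenCV has them. Camera axes: x right, y down, z forward; pixel columns grow to the right and rows downward; lengths in m; the calibration is good to about 2 mm. A picture is of the moment at which its call begins. There is no depth.
- workorder.close_job(): hands the job in, once; it reports no verdict.
The state is a dict: "t": time; "q": joint angles; "dq": joint speeds; "joint_torque": joint torques, N m; "tool_pos": TCP position; "orientation": TCP orientation; "force": force on the tool from outside, world axes, zero at the start; "wrist_torque": the same for the moment, N m; "opening": finger opening in m.
Only numpy, scipy, OpenCV 4.12 (cv2) and the standard library are available. Lean on these libraries where they do the work, as an engineer would, in place of code of your own. Each camera call takes 0.05 s, during which the arm holds its last target. There are 200 camera calls.

### The job

The toothpick dispenser has been refilled. Take the green coaster off its mouth and lay it flat on the steel tray, then lift the push-button cap out of the tea glass it hangs in and refit it: gently feel about with its pin at the bottom of the dispenser's well until the pin drops into the hidden hole and the cap sits flush on the rim, and let go. Leave both glasses, the sugar bowl and everything else standing where they are.

Things in the scene. Friction and masses are not known exactly. Their poses are not given: they have to be found in the camera images.
- dispenser: Wooden toothpick dispenser, fixed to the table: a square foot 84 x 84 x 46 mm high, on it a round barrel 58 mm in outer diameter, open at the top, its rim 90 mm above the table. Origin: on the table in the middle of the foot, below the well's axis; z up.
- rim (a point): Centre of the dispenser's flat rim, 90 mm above the table: the mouth of a straight well 42 mm in diameter (41 mm in the foot's top) and 54 mm deep, covered by the coaster at the start.
- well_floor (a point): Middle of the well's floor, 36 mm above the table: the flat top of a black carrier with one vertical blind hole, 10 mm in diameter, 14 mm deep, chamfered 1.5 mm. The carrier stays put, but in a place that is unknown and new every time: the hole's axis is up to 6 mm either way along the dispenser's x and up to 6 mm along its y from this point. Find it by feel.
- cap: Push-button cap, about 90 g: wooden disc 66 mm in diameter, 12 mm thick; on it a brass button 26 mm in diameter, 24 mm high, to grip by; under it a central steel pin. Origin: centre of the disc's underside, z up. It starts in glass_a, the disc on the glass's rim (origin 85 mm above the table). Refitted, the disc lies on the dispenser's rim (origin at 90 mm).
- pin_tip (a point): Lower end of the cap's pin, 64 mm below the cap's origin. The pin is 8 mm in diameter with a 2 mm tapered end. When it stands on the carrier's flat top the disc is 10 mm above the dispenser's rim; in the hole it drops by those 10 mm.
- coaster: Green plastic coaster, a plain disc 66 mm in diameter and 8 mm thick, about 40 g; at the start it lies on the dispenser's rim, covering the well (underside 90 mm above the table). Origin: centre of the underside, z up.
- tray: Stainless steel tray, fixed: 200 mm along its x, 320 mm along its y, rim 12 mm high and 4 mm thick; its inner floor is 4 mm above the table. The sugar bowl stands on it. Origin: centre of the underside, z up.
- sugar_bowl: White ceramic sugar bowl with its lid on, 84 mm in diameter, 77 mm high, loose, standing on the tray anywhere along its length; not to be disturbed. Origin: centre of the underside.
- glass_a: Clear tea glass, 60 mm in rim diameter, 85 mm high, wall 3 mm, loose: the one in which the cap hangs. Origin: centre of the underside.
- glass_b: Clear tea glass of the same kind, empty; not to be disturbed. Origin: centre of the underside.
- tea_tin: Tea tin, 68 mm in diameter, 115 mm high, loose; bystander. Origin: centre of the underside.
- spoon: Spoon 140 mm long, lying along its x; bystander. Origin: centre of the underside.
- remote: Black remote control 160 x 46 x 18 mm, long along its x; bystander. Origin: centre of the underside.
- date_dish: Blue dish of dates 100 mm in diameter, 43 mm high; bystander. Origin: centre of the underside.
Mind the look-alikes: they are no part of the job. Leave any turquoise look-alike of the cap alone.

How it is judged:
By the outcome, as a careful person would: the job done as asked, in the order asked, and still so for the second after the job is handed in, with the robot touching nothing.
It also fails if it takes over 64 s, if anything falls off the work surface, if the arm or the gripper's body presses on something with over 40 N, if the wrist force passes 120 N, or if a joint passes its speed limit or range.

## Working session

There is one attempt and no reset: what is moved stays moved. The work goes in short steps, Python scripts to look and compute and a shell command to move; the robot and the scene stay as the last step left them, time stands still between calls to the robot, and variables do not carry over. Pictures are saved under pics/ and viewed, on a budget of 10 in all, crops included, one or two more only if the job needs it, and the job is handed in when it is done.

```bash
mkdir -p pics; ls; python3 - <<'E'
from plant import telemetry, optics
import cv2
s=telemetry.read_state();print(s)
for n in("top","side"):
    c=optics.read_camera(n);cv2.imwrite(f"pics/{n}0.png",c["frame"]);print({k:v for k,v in c.items() if k!="frame"})
E
```

```text
pics
{'t': 0.0, 'q': array([ 1.04562011e+00,  1.31136028e-01,  1.48926744e+00, -2.79124535e-05,
        1.52299648e+00, -8.53907084e-02]), 'dq': array([ 0.0012131 ,  0.00016103, -0.00225919,  0.00167225,  0.0003383 ,
        0.00083338]), 'joint_torque': array([-4.47526509e-04, -5.59806633e+01, -4.91783917e+01,  7.70458952e-02,
        3.45498975e-02, -1.87943865e-04]), 'tool_pos': array([0.25516267, 0.54245013, 0.23460894]), 'orientation': array([-0.8803603 ,  1.38735991,  0.87894935]), 'force': array([0.17176712, 0.21870522, 0.935211  ]), 'wrist_torque': array([-0.00414056, -0.02963892, -0.01800958]), 'opening': 0.09288879409397224}
{'fx': 397.6691303074471, 'fy': 397.6691303074471, 'cx': 322.32083028919016, 'cy': 201.19798128994248, 'D': array([-0.02826288,  0.        ,  0.        ,  0.        ,  0.        ]), 'rvec': array([ 2.19356426, -2.16451933,  0.11610518]), 'tvec': array([0.0322685 , 0.60202366, 0.95581965])}
{'fx': 450.0747283282692, 'fy': 450.0747283282692, 'cx': 318.89657068584785, 'cy': 200.18988204508298, 'D': array([-0.13100525,  0.        ,  0.        ,  0.        ,  0.        ]), 'rvec': array([ 2.20371768, -0.66818925,  0.29651552]), 'tvec': array([-0.4537332 ,  0.31196492,  0.88145042])}
```

View pics/top0.png

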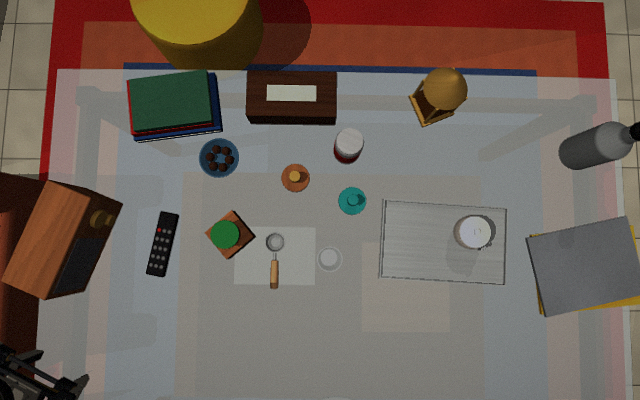

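View pics/side0.png

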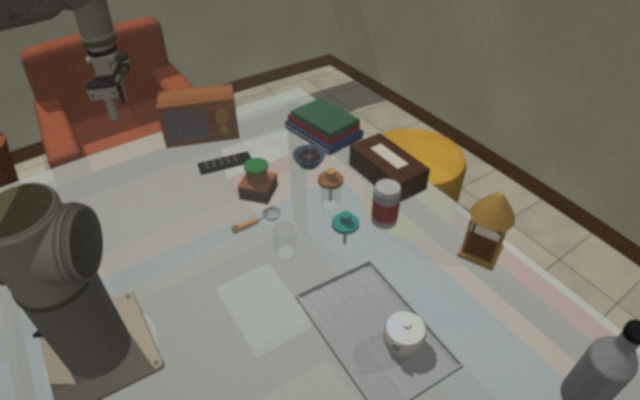

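Top view candidates:
- **Cap:** wooden disc with a brass button, standing in a glass, at (295,178). This matches the description, so I choose it. The turquoise look-alike is at (352,201).
- **Coaster:** green disc on the dispenser at (226,235). The green book at (170,100) is not it.
- **Other objects:** empty glass at (329,259), bowl at (474,232) on the tray, whose corners are (384,200), (506,208), (505,285) and (380,277).

Next I localise these and check with one crop.

```bash
cat > h.py <<'E'
import numpy as np, cv2
from plant import telemetry, optics
from scipy.spatial.transform import Rotation as R
def ray(c,uv):
    K=np.array([[c["fx"],0,c["cx"]],[0,c["fy"],c["cy"]],[0,0,1]])
    p=cv2.undistortPoints(np.array([[uv]],float),K,c["D"])[0,0]
    M=cv2.Rodrigues(c["rvec"])[0]
    return -M.T@c["tvec"], M.T@np.array([p[0],p[1],1])
def atz(c,uv,z):
    o,d=ray(c,uv); return (o+d*(z-o[2])/d[2])
def proj(c,P):
    K=np.array([[c["fx"],0,c["cx"]],[0,c["fy"],c["cy"]],[0,0,1]])
    return cv2.projectPoints(np.array(P,float).reshape(-1,3),c["rvec"],c["tvec"],K,c["D"])[0].reshape(-1,2)
def blob(c,lo,hi,near,r=40):
    h=cv2.cvtColor(c["frame"],cv2.COLOR_BGR2HSV); m=cv2.inRange(h,np.array(lo),np.array(hi))
    k=np.zeros_like(m); cv2.circle(k,tuple(int(x) for x in near),r,255,-1); m&=k
    n,l,s,ce=cv2.connectedComponentsWithStats(m); i=1+np.argmax(s[1:,4]); return ce[i],s[i]
def tool(v):  # world vec -> tool axes
    s=telemetry.read_state(); return R.from_rotvec(s["orientation"]).inv().apply(v)
E
python3 - <<'E'
from h import *
c=optics.read_camera("top"); s=optics.read_camera("side")
h=cv2.cvtColor(c["frame"],cv2.COLOR_BGR2HSV)
for p in((226,235),(295,177),(286,184),(352,201),(222,252)):print(p,h[p[1],p[0]])
print("coaster",b:=blob(c,(45,100,40),(75,255,255),(226,235),25),atz(c,b[0],.098))
print("disc",b:=blob(c,(5,90,60),(22,255,255),(295,178),18),atz(c,b[0],.0985))
print("button",atz(c,(295,176),.121))
for n,uv,z in(("gb",(329,258),.085),("bowl",(475,231),.077),("tin",(349,138),.115),("teal",(352,201),.09)):print(n,atz(c,uv,z))
for uv in((384,200),(506,208),(505,285),(380,277)):print("tray",atz(c,uv,.012))
for uv in((205,236),(232,258),(255,235),(232,211)):print("foot",atz(c,uv,.046))
st=telemetry.read_state();print(R.from_rotvec(st["orientation"]).as_matrix())
a=cv2.resize(c["frame"][150:290,190:390],None,fx=4,fy=4,interpolation=cv2.INTER_CUBIC)
b=cv2.resize(s["frame"][140:270,220:420],None,fx=4,fy=4,interpolation=cv2.INTER_CUBIC)
cv2.imwrite("pics/crop1.png",cv2.resize(np.vstack([a,b]),None,fx=.55,fy=.55))
E
```

```text
(226, 235) [ 66 180  98]
(295, 177) [ 19 166 161]
(286, 184) [ 12 181 128]
(352, 201) [ 87 191 120]
(222, 252) [ 11 181 114]
coaster (array([224.3203125, 234.003125 ]), array([210, 220,  29,  29, 640], dtype=int32)) [0.51680749 0.26330235 0.098     ]
disc (array([294.91625616, 177.34154351]), array([281, 164,  29,  28, 609], dtype=int32)) [0.64930801 0.10507202 0.0985    ]
button [0.64889073 0.10362639 0.121     ]
gb [0.46509202 0.02392277 0.085     ]
bowl [ 0.53141544 -0.31976068  0.077     ]
tin [ 0.73973019 -0.01800508  0.115     ]
teal [ 0.59711705 -0.02784392  0.09      ]
tray [ 0.60826457 -0.11544154  0.012     ]
tray [ 0.59220663 -0.42696963  0.012     ]
tray [ 0.3991285  -0.41900738  0.012     ]
tray [ 0.4163178  -0.10528997  0.012     ]
foot [0.51180367 0.32174    0.046     ]
foot [0.46022829 0.25503702 0.046     ]
foot [0.51588095 0.2014895  0.046     ]
foot [0.57298024 0.25874995 0.046     ]
[[-5.81741257e-04 -9.04839322e-01  4.25752820e-01]
 [-9.96554547e-04  4.25753205e-01  9.04838779e-01]
 [-9.99999334e-01  1.02096139e-04 -1.14939995e-03]]
```

View pics/crop1.png

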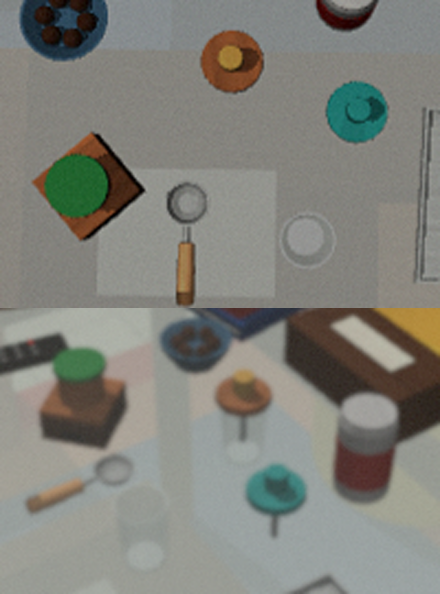

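The crop confirms the choice: the wooden cap with the brass button hangs in the clear glass (upper panel 232,60), apart from the turquoise one (357,110). The green coaster sits on the dispenser (77,185). First I align the jaws with world x, which makes the tool axes (x,y,z) = (-Z,+Y,+X). Then I go above the coaster.

```bash
python3 -m inch '[[[0,0,0,0.15,0,0,1],[0,0,0,0.15,0,0,1],[0,0,0,0.15,0,0,1],[0,0,0,0.15,0,0,1],[0,0,0,0.15,0,0,1],[0,0,0,0.15,0,0,1],[0,0,0,0.15,0,0,1],[0,0,0,0.08,0,0,1],[0,-0.028,0.026,0,0,0,1],[0,-0.028,0.026,0,0,0,1],[0,-0.028,0.026,0,0,0,1],[0,-0.028,0.026,0,0,0,1],[0,-0.028,0.026,0,0,0,1],[0,-0.028,0.026,0,0,0,1],[0,-0.028,0.026,0,0,0,1],[0,-0.028,0.026,0,0,0,1],[0,-0.028,0.026,0,0,0,1],[0,-0.028,0.026,0,0,0,1]]]' 15
python3 - <<'E'
from h import *
st=telemetry.read_state();print(st["t"],st["tool_pos"],R.from_rotvec(st["orientation"]).as_matrix().round(3).tolist(),st["opening"])
c=optics.read_camera("wrist");cv2.imwrite("pics/w1.png",c["frame"])
b=blob(c,(45,100,40),(75,255,255),(320,200),400);print(b,atz(c,b[0],.098))
o=optics.read_camera("side");b=blob(o,(45,100,40),(75,255,255),(256,166),25);print(b,atz(o,b[0],.097))
E
```

```text
t: 2.0
tool_pos: [0.5155, 0.2507, 0.2304]
orientation: [0.0, 1.576, -0.009]
force: [0.4, 0.5, 0.4]
opening: 0.0929
2.0 [0.51545078 0.25069089 0.23042856] [[-0.006, 0.006, 1.0], [-0.005, 1.0, -0.006], [-1.0, -0.005, -0.006]] 0.09292580834242459
(array([323.94338097, 178.78376921]), array([ 290,  145,   69,   68, 3709], dtype=int32)) [0.51582688 0.2655455  0.098     ]
(array([255.0047619, 165.1      ]), array([245, 160,  21,  12, 210], dtype=int32)) [0.51580028 0.26437781 0.097     ]
```

View pics/w1.png

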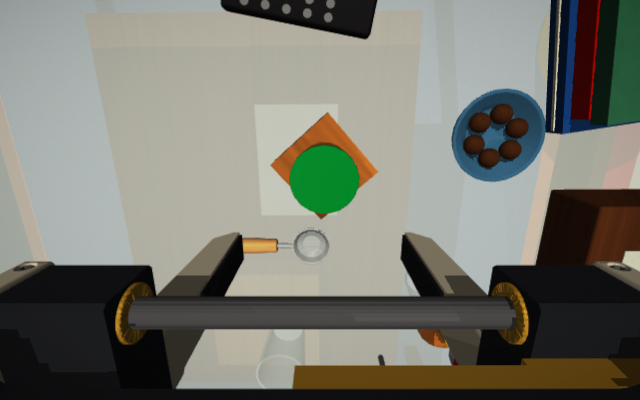

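Wrist view: the coaster is at (324,179), which gives (0.516,0.265) in the world, and the side camera agrees. The teal cap and glass are well away. Now I descend and grip it by the fingertips.

```bash
python3 -m inch '[[[0.03,0.0145,0,0,0,0,1],[0.03,0,0,0,0,0,1],[0.03,0,0,0,0,0,1],[0.02,0,0,0,0,0,1],[0.01,0,0,0,0,0,1],[0,0,0,0,0,0,1]]]'
```

```text
t: 2.7
tool_pos: [0.5166, 0.2634, 0.1068]
orientation: [0.006, 1.575, -0.015]
force: [-0.6, -0.3, -0.4]
opening: 0.0932
```

```bash
python3 -m inch '[[[-0.002,0.0015,-0.001,0,0,0,1],[0,0,0,0,0,0,0.5],[0,0,0,0,0,0,0.5],[0,0,0,0,0,0,0.5],[0,0,0,0,0,0,0.5],[0,0,0,0,0,0,0.5],[0,0,0,0,0,0,0.5]]]' 15
```

```text
t: 3.4
tool_pos: [0.5183, 0.267, 0.1149]
orientation: [0.009, 1.567, -0.012]
force: [0.1, -0.3, -0.6]
opening: 0.064
```

```bash
python3 -m inch '[[[0,0,0,0,0,0,0.5]]]'; python3 - <<'E'
from h import *
for i in range(3):
    st=telemetry.read_state();print(st["t"],st["tool_pos"].round(4),st["opening"])
    c=optics.read_camera("wrist")
b=blob(c,(45,100,40),(75,255,255),(320,250),400);print(b)
cv2.imwrite("pics/w2.png",c["frame"])
E
```

```text
t: 3.5
tool_pos: [0.5183, 0.2669, 0.1149]
orientation: [0.009, 1.567, -0.012]
force: [-0.5, -0.2, 0.7]
opening: 0.0638
3.5 [0.5183 0.2669 0.1149] 0.06380582002072674
3.55 [0.5183 0.2669 0.1149] 0.06393916808317995
3.6 [0.5183 0.2669 0.1148] 0.06390457059432895
(array([321.87713196, 247.07114004]), array([ 267,  195,  111,  102, 8912], dtype=int32))
```

View pics/w2.png

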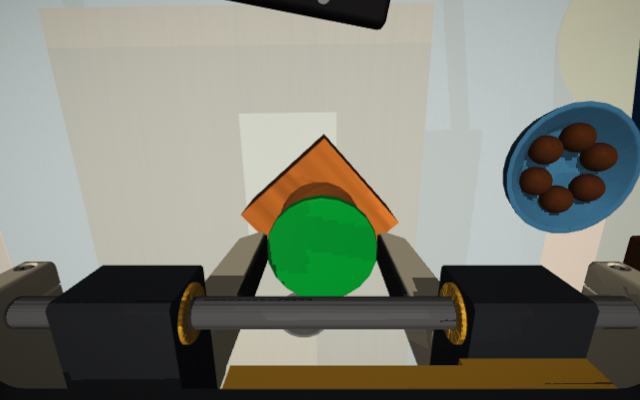

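The coaster is between the pads (opening 64 mm). I lift it and see whether it comes along.

```bash
python3 -m inch '[[[-0.02,0,0,0,0,0,0.5],[-0.02,0,0,0,0,0,0.5],[-0.02,0,0,0,0,0,0.5],[-0.02,0,0,0,0,0,0.5],[0,0,0,0,0,0,0.5],[0,0,0,0,0,0,0.5]]]'; python3 - <<'E'
from h import *
c=optics.read_camera("wrist");st=telemetry.read_state()
b=blob(c,(45,100,40),(75,255,255),(320,250),400);print(b)
for z in(.005,.0,-.005,-.01,-.015): print(z,atz(c,b[0],st["tool_pos"][2]+z))
s=optics.read_camera("side");b=blob(s,(45,100,40),(75,255,255),(256,145),60);print(b)
print(proj(s,[st["tool_pos"]+[0,0,z] for z in (0,-.01,-.02)]))
t=optics.read_camera("top")
cv2.imwrite("pics/s3.png",np.hstack([cv2.resize(s["frame"][60:220,190:340],None,fx=3,fy=3),cv2.resize(c["frame"][180:340,220:330+90],None,fx=2,fy=3)]))
# well in wrist view
print(st["tool_pos"])
E
```

```text
t: 4.25
tool_pos: [0.5166, 0.2664, 0.1946]
orientation: [0.007, 1.572, -0.013]
force: [0.1, -0.9, -1.0]
opening: 0.0638
(array([321.93034714, 246.9137738 ]), array([ 267,  195,  111,  102, 8930], dtype=int32))
0.005 [0.51573793 0.2760114  0.19972251]
0.0 [0.51570541 0.27367599 0.19472251]
-0.005 [0.51567289 0.27134058 0.18972251]
-0.01 [0.51564037 0.26900516 0.18472251]
-0.015 [0.51560785 0.26666975 0.17972251]
(array([252.95714286, 139.76666667]), array([243, 134,  21,  13, 210], dtype=int32))
[[251.25989358 133.6248871 ]
 [251.65107325 136.94418901]
 [252.03903571 140.22865791]]
[0.51668358 0.26642665 0.19472251]
```

View pics/s3.png

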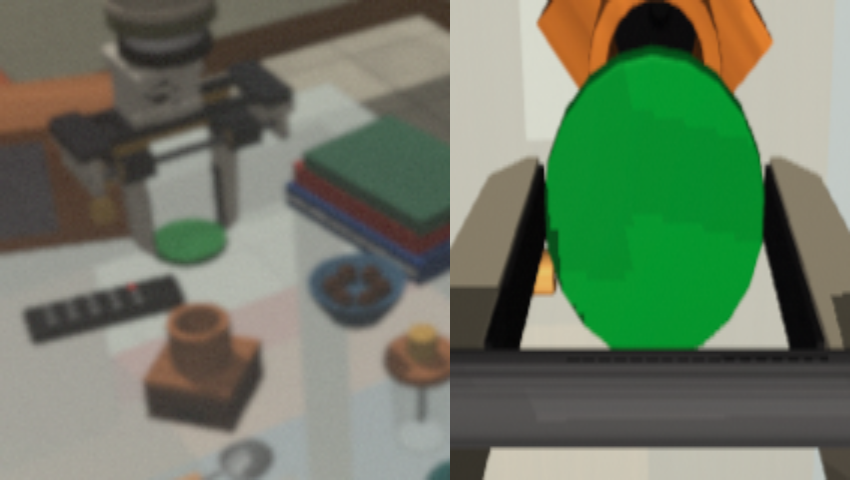

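The coaster is firmly held level at the fingertips and the well is open (right panel, top). I carry it over the tray's free half.

```bash
python3 -m inch '[[[0,-0.03,-0.001,0,0,0,0.5],[0,-0.038,-0.0014,0,0,0,0.5],[0,-0.038,-0.0014,0,0,0,0.5],[0,-0.038,-0.0014,0,0,0,0.5],[0,-0.038,-0.0014,0,0,0,0.5],[0,-0.038,-0.0014,0,0,0,0.5],[0,-0.038,-0.0014,0,0,0,0.5],[0,-0.038,-0.0014,0,0,0,0.5],[0,-0.038,-0.0014,0,0,0,0.5],[0,-0.038,-0.0014,0,0,0,0.5],[0,-0.038,-0.0014,0,0,0,0.5],[0,-0.03,-0.0014,0,0,0,0.5],[0,-0.016,-0.001,0,0,0,0.5],[0,0,0,0,0,0,0.5]]]'
python3 - <<'E'
from h import *
st=telemetry.read_state();print(st["tool_pos"],R.from_rotvec(st["orientation"]).as_matrix().round(3).tolist())
E
```

```text
t: 5.8
tool_pos: [0.4826, -0.2055, 0.1779]
orientation: [0.007, 1.597, -0.009]
force: [0.4, 0.6, -0.6]
opening: 0.0643
[ 0.48261978 -0.20548937  0.17794376] [[-0.026, 0.01, 1.0], [-0.001, 1.0, -0.01], [-1.0, -0.002, -0.026]]
```

```bash
python3 -m inch '[[[0.02,0.007,0.008,0,-0.026,0,0.5],[0.03,0.006,0.008,0,0,0,0.5],[0.03,0,0,0,0,0,0.5],[0.03,0,0,0,0,0,0.5],[0.02,0,0,0,0,0,0.5],[0.01,0,0,0,0,0,0.5],[0,0,0,0,0,0,0.5]]]'
python3 - <<'E'
from h import *
st=telemetry.read_state();print(st["tool_pos"],R.from_rotvec(st["orientation"]).as_matrix().round(3).tolist())
E
```

```text
t: 6.5
tool_pos: [0.4965, -0.1866, 0.0287]
orientation: [0.01, 1.575, -0.005]
force: [0.3, -0.9, -0.4]
opening: 0.0638
[ 0.49651703 -0.18656664  0.02867592] [[-0.004, 0.01, 1.0], [0.003, 1.0, -0.01], [-1.0, 0.003, -0.004]]
```

```bash
python3 -m inch '[[[0.0015,0,0,0,0,0,0.5],[0,0,0,0,0,0,0.5]]]' ; python3 -m inch '[[[0.0015,0,0,0,0,0,0.5],[0,0,0,0,0,0,0.5]]]'; python3 -m inch '[[[0.0015,0,0,0,0,0,0.5],[0,0,0,0,0,0,0.5]]]'
```

```text
t: 6.7
tool_pos: [0.4975, -0.1865, 0.0289]
orientation: [0.009, 1.573, -0.006]
force: [0.6, 0.3, 0.1]
opening: 0.0641
t: 6.9
tool_pos: [0.4992, -0.187, 0.0295]
orientation: [0.007, 1.57, -0.007]
force: [0.2, -0.4, -0.4]
opening: 0.0641
t: 7.1
tool_pos: [0.5, -0.1875, 0.0291]
orientation: [0.007, 1.568, -0.008]
force: [0.2, 0.1, -0.9]
opening: 0.0643
```

```bash
python3 -m inch '[[[0.002,0,0,0,0,0,0.5],[0.002,0,0,0,0,0,0.5]]]' ; python3 -m inch '[[[0.002,0,0,0,0,0,0.5]]]'; python3 -m inch '[[[0.002,0,0,0,0,0,0.5]]]'
```

```text
t: 7.3
tool_pos: [0.5006, -0.1879, 0.0267]
orientation: [0.006, 1.567, -0.008]
force: [-9.8, 4.0, 16.7]
opening: 0.0648
t: 7.4
tool_pos: [0.5007, -0.1881, 0.0259]
orientation: [0.006, 1.567, -0.008]
force: [-9.4, 3.3, 21.3]
opening: 0.0651
t: 7.5
tool_pos: [0.5008, -0.1883, 0.0253]
orientation: [0.006, 1.568, -0.008]
force: [-5.3, 2.3, 11.3]
opening: 0.0654
```

Contact with the tray, so I release and rise, then look at the tray and the well.

```bash
python3 -m inch '[[[0,0,0,0,0,0,0.9],[0,0,0,0,0,0,0.9],[0,0,0,0,0,0,0.9],[0,0,0,0,0,0,0.9],[-0.015,0,0,0,0,0,0.9],[-0.03,0,0,0,0,0,0.9],[-0.04,0,0,0,0,0,0.9],[-0.04,0,0,0,0,0,0.9],[-0.04,0.01,0,0,0,0,0.9],[0,0.04,0,0,0,0,0.9],[0,0.045,0.002,0,0,0,0.9],[0,0.045,0.002,0,0,0,0.9],[0,0.045,0.002,0,0,0,0.9],[0,0.045,0.002,0,0,0,0.9],[0,0.045,0.002,0,0,0,0.9],[0,0.045,0.002,0,0,0,0.9],[0,0.045,0.002,0,0,0,0.9],[0,0.025,0,0,0,0,0.9],[0,0,0,0,0,0,0.9]]]'
python3 - <<'E'
from h import *
st=telemetry.read_state();print(st["tool_pos"],R.from_rotvec(st["orientation"]).as_matrix().round(3).tolist())
c=optics.read_camera("wrist");t=optics.read_camera("top")
b=blob(t,(45,100,40),(75,255,255),tuple(proj(t,[[.5,-.19,.012]])[0]),25);print(b,atz(t,b[0],.012))
cv2.imwrite("pics/w4.png",np.vstack([c["frame"],cv2.resize(t["frame"][180:300,360:520],None,fx=1.6,fy=1.6).repeat(1,0)[:200].copy() if 0 else cv2.copyMakeBorder(cv2.resize(t["frame"][180:300,360:520],None,fx=1.6,fy=1.6),0,0,0,384,0)]))
print(blob(c,(5,100,60),(18,255,255),(320,180),120))
E
```

```text
t: 9.4
tool_pos: [0.5195, 0.2163, 0.215]
orientation: [0.011, 1.552, -0.011]
force: [-0.7, -0.5, -0.4]
opening: 0.0838
[0.51948181 0.21628212 0.21502537] [[0.019, 0.014, 1.0], [0.0, 1.0, -0.014], [-1.0, 0.001, 0.019]]
(array([413.70905588, 243.0867052 ]), array([401, 231,  26,  26, 519], dtype=int32)) [ 0.50098324 -0.18989857  0.012     ]
(array([315.18130773, 135.95815975]), array([ 258,   77,  115,  118, 5521], dtype=int32))
```

View pics/w4.png

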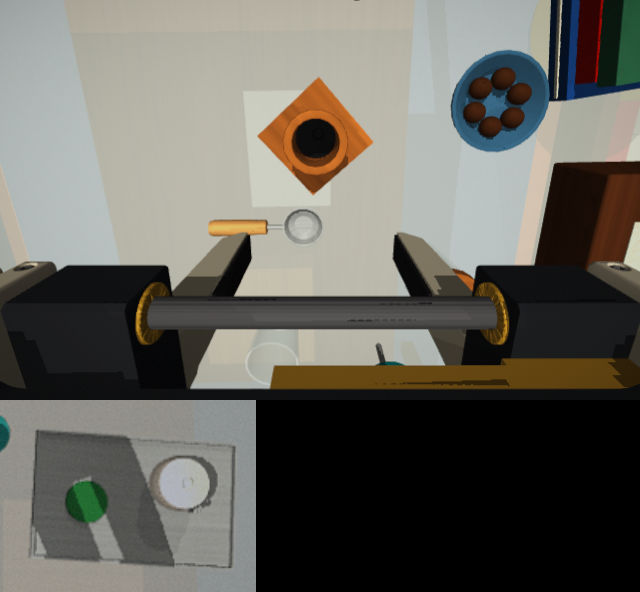

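The coaster lies flat on the tray at (0.501,-0.190), clear of the bowl, and the well mouth is at (316,138). I make one enhanced crop of the well and localise the rim.

```bash
python3 - <<'E'
from h import *
c=optics.read_camera("wrist");np.savez("c.npz",**c)
f=c["frame"][70:200,250:380]
g=np.clip(255*(f/255.)**0.4,0,255).astype(np.uint8)
cv2.imwrite("pics/well.png",cv2.resize(np.hstack([f,g]),None,fx=3,fy=3,interpolation=cv2.INTER_CUBIC))
h=cv2.cvtColor(c["frame"],cv2.COLOR_BGR2HSV)
v=h[...,2].astype(int); print(v[110:166:3,316]); print(v[138,280:352:3])
for uv in((316,138),):print(atz(c,uv,.09))
o=optics.read_camera("side")
b=blob(o,(5,90,30),(22,255,255),tuple(proj(o,[[.516,.262,.05]])[0]),30);print(b)
E
```

```text
[197 188  15  14  12   8  13  13  11  10  12  12  12  13  20  69  93 101
 183]
[163 184 196 192  54  26  13  13  13  12  13  13  13  12  13  13  14  11
  17  56 185 192 189 181]
[0.51709504 0.26738232 0.09      ]
(array([251.23243243, 185.24324324]), array([239, 175,  31,  17, 185], dtype=int32))
```

View pics/well.png

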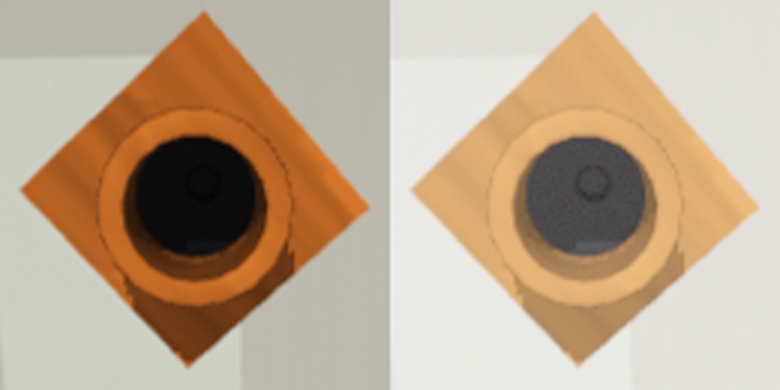

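The raised-gamma crop shows the rim centred at crop (196,208), i.e. pixel (315.3,139.2). It also shows a faint ring on the floor at crop (203,182), i.e. (317.7,130.7), which is probably the hole's chamfer. I'll use it as the starting point for feeling.

```bash
python3 - <<'E'
from h import *
c=dict(np.load("c.npz"))
for k in("fx","fy","cx","cy"):c[k]=float(c[k])
p=lambda x,y:(250+(x+.5)/3-.5,70+(y+.5)/3-.5)
r=atz(c,p(196,207.5),.09);print("rim",r)
P=[r+[.029*np.cos(a),.029*np.sin(a),0] for a in np.arange(4)*np.pi/2];print(((proj(c,P)-[250,70])*3).round())
print("hole",hh:=atz(c,p(203.5,182),.036),hh-r, "foot corners",[atz(c,p(*q),.046)[:2].round(4) for q in((22,189),(204,11),(369,208),(187,366))])
t=optics.read_camera("top")
b=blob(t,(5,90,60),(22,255,255),(295,178),18);print("disc",b,atz(t,b[0],.0985))
st=telemetry.read_state();print(st["t"],st["tool_pos"])
E
```

```text
rim [0.51619959 0.266676   0.09      ]
[[294. 205.]
 [193. 103.]
 [ 96. 208.]
 [197. 304.]]
hole [0.51880574 0.27070005 0.036     ] [ 0.00260615  0.00402405 -0.054     ] foot corners [array([0.4575, 0.2701]), array([0.52  , 0.3251]), array([0.5751, 0.2616]), array([0.5116, 0.2072])]
disc (array([294.89054726, 177.2172471 ]), array([281, 164,  28,  28, 603], dtype=int32)) [0.64959693 0.10513694 0.0985    ]
9.65 [0.52012662 0.21177409 0.2142255 ]
```

Next I go to view the cap from near.

```bash
python3 -m inch '[[[0,-0.03,0.02,0,0.019,0,0.6],[0,-0.03,0.027,0,0,0,0.6],[0,-0.03,0.027,0,0,0,0.6],[0,-0.03,0.027,0,0,0,0.6],[0,-0.028,0.025,0,0,0,0.6],[0,-0.01,0,0,0,0,0.6],[0,0,0,0,0,0,0.6]]]'
python3 - <<'E'
from h import *
c=optics.read_camera("wrist");st=telemetry.read_state();print(st["tool_pos"],R.from_rotvec(st["orientation"]).as_matrix().round(3).tolist())
f=c["frame"]; cv2.imwrite("pics/cap.png",f[60:320,160:480])
P=proj(c,[[.649,.105,.097]]);print(P)
b=blob(c,(5,90,60),(24,255,255),P[0],60);print(b,atz(c,b[0],.0985))
b=blob(c,(19,90,60),(30,255,255),P[0],60);print(b,atz(c,b[0],.119))
E
```

```text
t: 10.35
tool_pos: [0.6454, 0.0349, 0.215]
orientation: [0.022, 1.573, -0.025]
force: [1.2, -0.3, 0.1]
opening: 0.0557
[0.64521504 0.03558088 0.21505845] [[-0.002, 0.029, 1.0], [-0.001, 1.0, -0.029], [-1.0, -0.001, -0.002]]
[[325.04306024 118.81438148]]
(array([325.01052197, 116.66082113]), array([ 287,   77,   77,   80, 4847], dtype=int32)) [0.64900854 0.10678504 0.0985    ]
(array([325.29296424, 118.52479815]), array([309, 102,  33,  34, 867], dtype=int32)) [0.64902864 0.10577728 0.119     ]
```

View pics/cap.png

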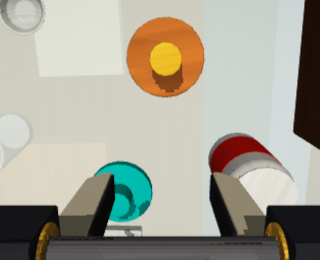

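The cap's button is at crop (165,58), which gives (0.649,0.106). The turquoise one and the tin are clear of the path. I move over the button and descend.

```bash
python3 -m inch '[[[0,0.025,0.002,-0.029,0,0,0.6],[0,0.03,0.001,0,0,0,0.6],[0,0.015,0.001,0,0,0,0.6],[0.01,0,0,0,0,0,0.6],[0.03,0,0,0,0,0,0.6],[0.02,0,0,0,0,0,0.6],[0,0,0,0,0,0,0.6],[0,0,0,0,0,0,0.6]]]'
python3 - <<'E'
from h import *
c=optics.read_camera("wrist");st=telemetry.read_state();print(st["tool_pos"],R.from_rotvec(st["orientation"]).as_matrix().round(3).tolist())
b=blob(c,(19,90,60),(30,255,255),proj(c,[[.649,.105,.12]])[0],70);print(b,atz(c,b[0],.119))
E
```

```text
t: 11.2
tool_pos: [0.6457, 0.1092, 0.1537]
orientation: [-0.004, 1.572, 0.002]
force: [0.4, -0.7, 0.4]
opening: 0.0558
[0.64561601 0.1091741  0.15359137] [[-0.002, -0.003, 1.0], [-0.002, 1.0, 0.003], [-1.0, -0.002, -0.002]]
(array([328.32030705, 236.2833217 ]), array([ 309,  213,   39,   47, 1433], dtype=int32)) [0.64885913 0.10791842 0.119     ]
```

```bash
python3 -m inch '[[[0.012,-0.0025,0.0033,0,0,0,0.6],[0.012,0,0,0,0,0,0.6],[0.01,0,0,0,0,0,0.6],[0,0,0,0,0,0,0.6],[0,0,0,0,0,0,0.6]]]'
```

```text
t: 11.75
tool_pos: [0.6508, 0.1055, 0.1194]
orientation: [-0.003, 1.569, 0.001]
force: [0.0, -0.7, 0.4]
opening: 0.0558
```

```bash
python3 -m inch '[[[0.002,0,-0.0018,0,0,0,0.6],[0,0,0,0,0,0,0.1],[0,0,0,0,0,0,0.1],[0,0,0,0,0,0,0.1],[0,0,0,0,0,0,0.1],[0,0,0,0,0,0,0.1]]]' 30; python3 -m inch '[[[0,0,0,0,0,0,0.1],[0,0,0,0,0,0,0.1]]]'
```

```text
t: 12.35
tool_pos: [0.6496, 0.1058, 0.1188]
orientation: [-0.003, 1.566, 0.001]
force: [-0.3, 0.0, -1.2]
opening: 0.0254
t: 12.55
tool_pos: [0.6495, 0.1058, 0.1187]
orientation: [-0.003, 1.567, 0.001]
force: [-0.3, -0.8, -0.5]
opening: 0.0255
```

```bash
python3 -m inch '[[[-0.01,0,0,0,0,0,0.1],[-0.015,0,0,0,0,0,0.1],[-0.02,0,0,0,0,0,0.1],[-0.02,0,0,0,0,0,0.1],[-0.02,0,0,0,0,0,0.1],[-0.02,0,0,0,0,0,0.1],[-0.01,0,0,0,0,0,0.1],[0,0,0,0,0,0,0.1]]]'
python3 - <<'E'
from h import *
st=telemetry.read_state();print(st["tool_pos"],R.from_rotvec(st["orientation"]).as_matrix().round(3).tolist())
p=st["tool_pos"];M=R.from_rotvec(st["orientation"]).as_matrix()
s=optics.read_camera("side");t=optics.read_camera("top");w=optics.read_camera("wrist")
q=proj(s,[p+M[:,0]*.0977,p,[.649,.106,.085],[.649,.106,0]]);print(q.round(1))
cv2.imwrite("pics/lift.png",np.hstack([cv2.resize(s["frame"][110:230,270:400],None,fx=3,fy=3,interpolation=cv2.INTER_CUBIC),cv2.resize(w["frame"][100:340,200:450],None,fx=1.5,fy=1.5)]))
E
```

```text
t: 13.35
tool_pos: [0.6496, 0.106, 0.2466]
orientation: [-0.003, 1.562, 0.002]
force: [0.5, 0.3, -0.3]
opening: 0.0253
[0.64964571 0.10604681 0.24661631] [[0.009, -0.003, 1.0], [-0.001, 1.0, 0.003], [-1.0, -0.001, 0.009]]
[[330.4 161.5]
 [330.5 128. ]
 [329.7 181.8]
 [329.4 206.4]]
```

View pics/lift.png

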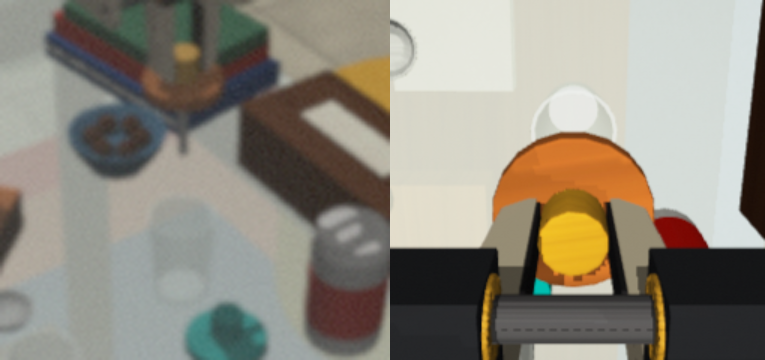

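The cap is out of the glass, hanging straight, and the glass is still standing. Its pin tip is at crop (183,153), as predicted. I carry it over the well.

```bash
python3 -m inch '[[[0,0.02,-0.015,0,0.009,0,0.1],[0,0.0275,-0.0218,0,0,0,0.1],[0,0.0275,-0.0218,0,0,0,0.1],[0,0.0275,-0.0218,0,0,0,0.1],[0,0.0275,-0.0218,0,0,0,0.1],[0,0.02,-0.017,0,0,0,0.1],[0,0.008,-0.007,0,0,0,0.1],[0,0,0,0,0,0,0.1],[0,0,0,0,0,0,0.1]]]'
python3 - <<'E'
from h import *
for i in range(2):
    w=optics.read_camera("wrist");st=telemetry.read_state();print(st["tool_pos"],R.from_rotvec(st["orientation"]).as_matrix().round(3).tolist())
b=blob(w,(19,90,60),(30,255,255),(320,250),150);print(b)
p=st["tool_pos"];print(atz(w,b[0],p[2]),proj(w,[p+[0,0,.002]]))
E
```

```text
t: 14.4
tool_pos: [0.5118, 0.265, 0.2282]
orientation: [-0.007, 1.598, -0.007]
force: [0.4, 0.5, -1.3]
opening: 0.0254
[0.51195538 0.26483246 0.22813914] [[-0.027, 0.0, 1.0], [-0.009, 1.0, -0.0], [-1.0, -0.009, -0.027]]
[0.51223388 0.2646516  0.22837817] [[-0.027, 0.001, 1.0], [-0.008, 1.0, -0.001], [-1.0, -0.008, -0.027]]
(array([325.72360796, 374.82993197]), array([ 224,  358,  200,   31, 3969], dtype=int32))
[0.51324713 0.18703434 0.22837817] [[324.1881979  261.59981412]]
```

```bash
python3 -m inch '[[[0,0.003,0.003,0,-0.027,0.008,0.1],[0,0.003,0.0035,0,0,0,0.1],[0.02,0,0,0,0,0,0.1],[0.025,0,0,0,0,0,0.1],[0.02,0,0,0,0,0,0.1],[0.01,0,0,0,0,0,0.1],[0,0,0,0,0,0,0.1],[0,0,0,0,0,0,0.1]]]'
python3 - <<'E'
from h import *
st=telemetry.read_state();M=R.from_rotvec(st["orientation"]).as_matrix();p=st["tool_pos"];print(p,M.round(3).tolist(),"pin",p+M[:,0]*.0977)
E
```

```text
t: 15.3
tool_pos: [0.5257, 0.2682, 0.1536]
orientation: [0.008, 1.561, -0.005]
force: [0.1, -0.3, -1.4]
opening: 0.0252
[0.5257079  0.26822752 0.15364975] [[0.01, 0.008, 1.0], [0.002, 1.0, -0.008], [-1.0, 0.002, 0.01]] pin [0.52666803 0.26843133 0.05595468]
```

```bash
python3 -m inch '[[[0,0.002,-0.004,0,0.006,-0.002,0.1],[0.005,0,-0.002,0,0,0,0.1],[0.004,0,0,0,0,0,0.1],[0,0,0,0,0,0,0.1],[0,0,0,0,0,0,0.1]]]'
cat > pin.py <<'E'
from h import *
st=telemetry.read_state();M=R.from_rotvec(st["orientation"]).as_matrix();p=st["tool_pos"];print(st["t"],p.round(4),"down",M[:,0].round(3),"pin",(p+M[:,0]*.0977).round(4),"F",st["force"].round(1),"T",st["wrist_torque"].round(2))
E
python3 pin.py
```

```text
t: 15.8
tool_pos: [0.5212, 0.2714, 0.1478]
orientation: [0.008, 1.562, -0.004]
force: [0.1, -1.2, -1.3]
opening: 0.0252
15.8 [0.5212 0.2714 0.1478] down [ 0.009  0.002 -1.   ] pin [0.522  0.2716 0.0501] F [ 0.1 -1.2 -1.3] T [-0.09  0.07 -0.  ]
```

```bash
python3 -m inch '[[[0.005,-0.0005,-0.003,0,0.009,-0.002,0.1],[0.003,0,0,0,0,0,0.1],[0,0,0,0,0,0,0.1]]]';python3 pin.py; python3 -m inch '[[[0.003,0,0,0,0,0,0.1]]]'; python3 -m inch '[[[0.003,0,0,0,0,0,0.1]]]';python3 pin.py
```

```text
t: 16.1
tool_pos: [0.5181, 0.2709, 0.1393]
orientation: [0.006, 1.572, -0.006]
force: [-0.1, 0.3, -1.7]
opening: 0.0256
16.1 [0.5181 0.2709 0.1393] down [-0.001  0.    -1.   ] pin [0.518  0.2709 0.0416] F [-0.1  0.3 -1.7] T [-0.11  0.05 -0.01]
t: 16.2
tool_pos: [0.5184, 0.271, 0.1365]
orientation: [0.007, 1.571, -0.006]
force: [0.7, 0.7, -0.6]
opening: 0.026
t: 16.3
tool_pos: [0.5183, 0.2709, 0.1332]
orientation: [0.006, 1.571, -0.006]
force: [0.1, 0.4, -0.7]
opening: 0.0253
16.3 [0.5183 0.2709 0.1332] down [-0.  0. -1.] pin [0.5183 0.271  0.0355] F [ 0.1  0.4 -0.7] T [-0.07  0.09 -0.03]
```

Contact is expected about here, so I go down in small steps and watch the force.

```bash
python3 -m inch '[[[0.002,0,0,0,0,0,0.1]]]'; python3 -m inch '[[[0.002,0,0,0,0,0,0.1]]]'; python3 -m inch '[[[0.001,0,0,0,0,0,0.1]]]';python3 pin.py
```

```text
t: 16.4
tool_pos: [0.5183, 0.2709, 0.1308]
orientation: [0.006, 1.571, -0.006]
force: [0.3, 0.1, -0.6]
opening: 0.0253
t: 16.5
tool_pos: [0.5185, 0.2709, 0.1287]
orientation: [0.006, 1.571, -0.006]
force: [0.7, -0.4, -0.3]
opening: 0.0253
t: 16.6
tool_pos: [0.5185, 0.2708, 0.1275]
orientation: [0.006, 1.571, -0.006]
force: [-0.2, -0.0, 0.4]
opening: 0.0251
16.6 [0.5185 0.2708 0.1275] down [-0.  0. -1.] pin [0.5185 0.2708 0.0298] F [-0.2 -0.   0.4] T [-0.09  0.04  0.06]
```

The pin tip is already 6 mm below floor level without any force, so it has entered the hole. I keep lowering until the disc lies on the rim (TCP about 0.124).

```bash
python3 -m inch '[[[0.002,0,0,0,0,0,0.1]]]'; python3 -m inch '[[[0.0015,0,0,0,0,0,0.1]]]'; python3 -m inch '[[[0.001,0,0,0,0,0,0.1]]]';python3 -m inch '[[[0.001,0,0,0,0,0,0.1]]]';python3 pin.py
```

```text
t: 16.7
tool_pos: [0.5186, 0.2708, 0.1255]
orientation: [0.007, 1.571, -0.006]
force: [-0.0, 0.1, -1.4]
opening: 0.0252
t: 16.8
tool_pos: [0.5186, 0.2708, 0.1238]
orientation: [0.007, 1.571, -0.006]
force: [0.5, -0.5, -0.4]
opening: 0.0249
t: 16.9
tool_pos: [0.5186, 0.2709, 0.1233]
orientation: [0.007, 1.571, -0.006]
force: [-4.6, -1.6, 10.8]
opening: 0.0252
t: 17.0
tool_pos: [0.5186, 0.2709, 0.1233]
orientation: [0.006, 1.571, -0.006]
force: [-5.4, -3.0, 10.5]
opening: 0.0255
17.0 [0.5186 0.2709 0.1233] down [ 0.  0. -1.] pin [0.5186 0.2709 0.0256] F [-5.4 -3.  10.5] T [-0.55  0.99  0.04]
```

It stopped at TCP 0.1233 with 10 N, as predicted for seating on the rim. I release, rise and check.

```bash
python3 -m inch '[[[0,0,0,0,0,0,0.5],[0,0,0,0,0,0,0.5],[0,0,0,0,0,0,0.5],[0,0,0,0,0,0,0.5],[-0.01,0,0,0,0,0,0.6],[-0.02,0,0,0,0,0,0.6],[-0.03,0,0,0,0,0,0.6],[-0.03,0,0,0,0,0,0.6],[-0.02,-0.02,0,0,0,0,0.6],[0,-0.03,0,0,0,0,0.6],[0,-0.01,0,0,0,0,0.6],[0,0,0,0,0,0,0.6]]]'
python3 - <<'E'
from h import *
s=optics.read_camera("side");t=optics.read_camera("top");w=optics.read_camera("wrist")
P=proj(w,[[.5186,.2709,.10]])[0];print(P)
for z,lo in((.1035,(5,90,60)),):
    b=blob(w,(19,90,60),(30,255,255),P,40);print("button",b,atz(w,b[0],.124))
r=np.array([.5186,.2709]);an=np.linspace(0,2*np.pi,40)
for im,n in((s,"s"),):
    f=im["frame"].copy()
    big=cv2.resize(f[130:230,210:310],None,fx=4,fy=4,interpolation=cv2.INTER_CUBIC)
x,y=int(P[0]),int(P[1])
wc=cv2.resize(w["frame"][max(0,y-80):max(0,y-80)+160,x-80:x+80],(400,400))
cv2.imwrite("pics/end.png",np.hstack([big,wc]))
q=proj(s,[[.5186,.2709,.126],[.5186,.2709,.102]]);print((q-[210,130])*4)
print("coaster",b:=blob(t,(45,100,40),(75,255,255),tuple(proj(t,[[.5,-.19,.012]])[0]),25),atz(t,b[0],.012))
st=telemetry.read_state();print(st["t"],st["tool_pos"],st["force"])
E
```

```text
t: 18.2
tool_pos: [0.518, 0.21, 0.2424]
orientation: [0.006, 1.568, -0.004]
force: [-0.4, 0.3, -0.1]
opening: 0.0559
[323.3214158 130.0830602]
button (array([322.20625889, 131.80938834]), array([308, 117,  29,  31, 703], dtype=int32)) [0.5174984 0.2708525 0.124    ]
[[175.02272144  98.80365446]
 [178.54137352 128.19251531]]
coaster (array([413.86311787, 243.05703422]), array([401, 231,  26,  25, 526], dtype=int32)) [ 0.50106148 -0.19028693  0.012     ]
18.35 [0.51743334 0.21134149 0.24113567] [-0.53925097  0.33757948 -0.13892572]
```

View pics/end.png

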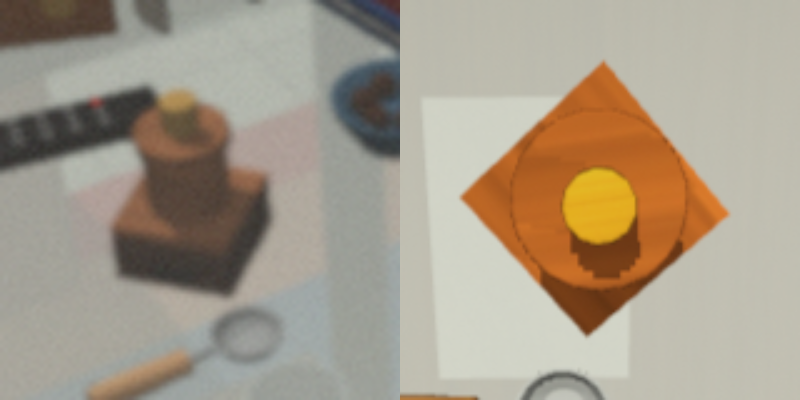

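The cap sits flush and level on the rim: in the side crop at (180,130) there is no gap, and in the wrist crop it is centred at (600,200). The coaster is on the tray and the gripper is free, so I hand the job in.

```bash
python3 -c "
from plant import workorder;print(workorder.close_job())"
```

```text
the job is handed in; nothing more can be done
None
```

The job is done and handed in at about 18.4 s: the coaster lies flat on the steel tray and the cap is back in the dispenser, flush on the rim, released.

- **Coaster:** the last top-camera measurement puts it at (0.501, -0.190), clear of the sugar bowl. It had not moved since I set it down. Setting it down took up to 21 N.
- **Cap:** I lifted it out of its glass by the brass button. No searching was needed. A wrist picture showed the hole faintly on the well floor, so I started there and the pin dropped in on the first try with no resistance. The disc then stopped on the rim at about 10 N, within 0.5 mm of the expected height.
- **Last checks:** the final pictures show the disc level on the barrel with no visible gap. The gripper was about 12 cm above it, open and with no force on it.
- **Not rechecked:** I saw the cap's glass standing after the lift. I did not measure the other objects again before handing in. No forces showed up in the readings near them.
- **Picture count:** I viewed 11 pictures, one over the budget of 10.

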